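# Nozzle plate onto its jig pins

### The job

The loose nozzle plate lies out of place on the jig block, leaning on its two locating pins. Nudge it sideways with the fingertips, without picking it up, until its two oblong holes drop over the pins and it lies flat on the block; then push the keeper's post round to its stop so that the keeper lies across the plate's edge. Leave everything else on the worktop where it is.

Things in the scene. Friction and masses are not known exactly. Their poses are not given: they have to be found in the camera images.
- jig: dark steel block fixed to the worktop, 190 (x) x 250 (y) x 22 mm tall; origin at the centre of its underside; x points from the robot's side to the keeper's side, y along the line of the pins, z up. Two steel pins stand on its top at x = 0, y = +60 and -60 mm: 10 mm thick, 8 mm tall, the last 3 mm coned to 6 mm
- pin_left (a point): centre of the tip of the pin at the jig's +y side, 8 mm above the block's top (30 mm above the worktop)
- pin_right (a point): centre of the tip of the pin at the jig's -y side, 8 mm above the block's top
- plate: loose aluminium plate, 80 (x) x 170 (y) x 6 mm, 0.2-0.33 kg; origin mid-underside, axes as the jig's when seated. Round 40 mm hole in the middle (not used); two oblong pin holes centred at y = +-60 mm, 14 (x) x 18 mm (y). Starts 20-32 mm too far to jig -x, up to 20 mm off in y, a few degrees askew, leaning on both pin tips, -x edge down on the block. Seated: flat on the block, pins 2 mm proud
- keeper (a joint): angle (rad) of a flat 60 x 16 x 5 mm bar on an upright pivot at jig x = 62, y = 0 mm, its underside 9 mm above the block. 0: open, pointing along jig +y, clear of the plate. 1.57 (stop): pointing along jig -x, across the seated plate's edge. Grows counter-clockwise seen from above; stays where left (about 0.7 N at the post moves it); starts at 0 to 0.3
- keeper_post (a point): point on the axis of the keeper's upright round steel post, 29 mm above the block's top; post 12 mm thick, 45 mm from the pivot near the bar's free end; post top 42 mm and bar's upper face 14 mm above the block's top
- keeper_pivot (a point): the keeper's turning axis, on the bar's underside 9 mm above the block's top; a low bolt head covers it (top 20 mm above the block's top)
- insulator: blue ceramic insulator, 56 mm across, 55 mm tall, standing on the worktop; origin at the centre of its foot
- collar: black rubber ring, 64 mm across, 25 mm tall, lying on the worktop; origin at the centre of its underside
- swivel: steel swivel, 86 mm long, 26 mm wide, 18 mm tall, lying on the worktop; origin under its centre
- shell_a: yellow plastic sonde shell, 90 x 65 x 61 mm tall; origin at the centre of its underside
- shell_b: a second yellow plastic sonde shell like shell_a
- reel: small plywood reel, 70 mm across, 44 mm tall; origin at the centre of its underside
- screwdriver: screwdriver lying on the worktop; origin under its middle
Mind the look-alikes: they are no part of the job. There is more than one size of the plate; the one meant has the size given above.

How it is judged (in metres and radians):
On the way, in this order (a step that is already met when the one before it is completed fails the run):
1. the plate has dropped flat over both pins (z of plate in the frame of jig below 0.0245 m and angle between plate's own z axis and vertical below 0.03 rad and horizontal distance between plate and jig below 0.008 m and angle between the y axis of plate and the y axis of jig, either way round below 0.08 rad), for 0.2 s.
2. the keeper is swung across the plate (value of joint keeper above 1.4 rad), for 0.2 s.
At the end, for the whole second after the job is handed in: the plate lies flat on the block (within 2.5 mm and 0.03 rad) with both pins through its oblong holes, at rest, and the keeper is swung across it to its stop (1.4 rad or more of 1.57) (all of step 1 and value of joint keeper above 1.4 rad and linear speed of plate below 0.01 m/s); the robot touches nothing.
It fails at once if the plate is lifted: its middle more than 14 mm above the block (z of plate in the frame of jig above 0.036 m).
It fails at once if the plate is tipped up by more than 0.35 rad (angle between plate's own z axis and vertical above 0.35 rad).
It fails at once if another thing on the worktop is moved more than 20 mm (distance of any of insulator, collar, swivel, shell_a, shell_b, reel, screwdriver from where it was at the start of the episode above 0.02 m).
It also fails if it takes over 61 s, if anything falls off the work surface, if the arm or the gripper's body presses on something with over 40 N, if the wrist force passes 120 N, or if a joint passes its speed limit or range.

### The arm

A 6-joint arm with a two-finger parallel gripper is mounted at the origin on the work surface. World frame = base frame: x ahead of the robot, y to its left, z up, the work surface at z = 0. Lengths are in m, angles in degrees, forces in N, time in s.
With the tool pointing down it reaches from about 0.25 to 0.775 m from the base axis. Payload 4 kg.
Tool frame: the origin (TCP) lies at the very end of the fingers, on their centre line; the grasp point (between the pads) lies behind it (arm.hold_point_z is the z of the grasp point in the tool frame, in m); z points along the fingers, y is the direction in which the jaws open and shut (so a half turn about z gives the same grasp; the last joint's range is limited). The gripper opens to 85 mm and grips with 20 to 120 N. Pads are 22 mm wide; open, the fingers measure 114 mm over their backs; the gripper's body (76 mm by 85 mm) begins 54 mm behind the grasp point. The pads swing forward as they close: fully open they stand 13 mm farther back than shut.
Start: joints at [57.748, 4.996, 78.535, -0, 96.463, -5.907], TCP at [0.244, 0.493, 0.231] pointing down, gripper open.
Joint ranges: [-177.83, 177.83], [-43.37, 116.18], [15.69, 146.23], [-61.86, 241.86], [9.47, 152.12], [-147.06, 147.06]. Speed limits (degrees/s): [159.86, 159.86, 180, 180, 180, 180].

### API

Orientations are given as a 3x3 rotation matrix whose columns are the frame's x, y, z axes.
In Python, from cell import arm, viewer, job, spotter gives the robot as it stands.
- The arm moves only by the tool send_rows, never from a script. Its argument "deltas" is text: rows parted by semicolons, each of 7 numbers parted by spaces: the turn, a rotation vector about the tool's x, y, z in rad, then the shift along the tool's x, y, z in mm, then the opening in per cent of the stroke, from 0 (shut) to 100 (fully open). In form: rx ry rz dx dy dz claw; .... A call has 1 to 20 rows; each row shifts and turns the commanded pose from where the row before left it, along the tool's axes as they then stand; what a row does not reach is not made up. A row lasts 1/8 s, in which the tool goes at most 62.5 mm and 10.7 degrees, less where a joint would pass 70% of its speed; a pose out of reach is approached as far as the arm can. A call with a gripper value outside its range is refused whole. The fingers move at their own pace and stop on an object; "squeeze" is the grip in N (left out, the last holds). Time passes only in rows, so rows that do not move let the fingers close. It gives the time, the measured TCP pose, the force and the opening at its end, in the units of the state.
- arm.observe(): the state, without advancing time (a new reading comes with each control period).
- viewer.grab_frame(name): name is "scene" or "top" or "wrist"; returns (picture, depth): 480x640x3 uint8, red, green, blue; 480x640 float32, m along the optical axis (not along the pixel's ray), 0 where there is no reading.
- viewer.get_calibration(name): a dict with "fovy" (degrees; the focal length in pixels is half the picture's height over the tangent of half this angle, whatever the lens; pixels are square), "cx", "cy" (the principal point, pixels), "rvec" (rotation vector, rad) and "tvec" (3), from world to camera coordinates, as OpenCV has them. Camera axes: x right, y down, z forward; pixel columns grow to the right and rows downward; lengths in m; the calibration is good to about 2 mm. The wrist camera is an equidistant fisheye: a pixel r from the principal point sees the ray r / f radians off the axis. A picture is of the moment at which its call begins: read the wrist's pose just before it. get_calibration takes no time and is no camera call; for the wrist camera it gives the pose at the moment of the call.
- job.close_job(): hands the job in, once; it reports no verdict.
Trained networks look in the newest picture that a camera, given by its name, has taken for a name from the list of things; names that differ only in an ending like _2 or _b are one class to them, and where a whole thing is asked for, a point or a joint stands for the part that bears it (a point fixed in the world has none). Each returns a list of dicts, best first, with "score" (0 to 1); they miss things now and then, are a little off and sometimes report something else, mostly with a low value. They report only what shows in the picture. A call takes as long as a camera call. They do not tell look-alikes from the thing itself.
- spotter.search_frame(camera, target): "extent" ([left, top, right, bottom] in pixels, round what is visible of it).
- spotter.pinpoint(camera, target): "pixel" ([column, row] in pixels: a listed point, or the origin of a listed thing).
The state is a dict: "clock": time; "qpos": joint angles; "joint_velocities": joint speeds; "tau": joint torques, N m; "tool_pos": TCP position; "tool_rot": TCP orientation; "contact_force": force on the tool from outside, world axes, zero at the start; "wrist_torque": the same for the moment, N m; "grip_width": finger opening in m.
Only numpy, scipy, OpenCV 4.12 (cv2) and the standard library are available. Lean on these libraries where they do the work, as an engineer would, in place of code of your own. Each camera call takes 0.05 s, during which the arm holds its last target.

## Working session

There is one attempt and no reset: what is moved stays moved. The work goes in short steps, Python scripts to look and compute and a tool call to move; the robot and the scene stay as the last step left them, time stands still between calls to the robot, and variables do not carry over. Pictures are saved under pics/ and viewed, and the job is handed in when it is done.

Besides the shell and the picture viewer there is one more tool, called after "Emit:" by a JSON object that holds its "name" and its "arguments", one argument or row to a line. send_rows: Moves the arm, as the interface text tells. Its arguments: {"type":"object","properties":{"deltas":{"type":"string"},"squeeze":{"type":"number"}},"required":["deltas"]}

```bash
ls -la; mkdir -p pics; python3 - <<'E'
from cell import arm, viewer, job, spotter
import cv2
print(arm.observe()); print(arm.hold_point_z)
for n in ("scene","top","wrist"):
    p,d=viewer.grab_frame(n); cv2.imwrite(f"pics/{n}0.png",p[:,:,::-1]); print(n,viewer.get_calibration(n))
for c in ("top","scene"):
  for t in ("jig","plate","pin_left","pin_right","keeper_post","keeper_pivot"):
    try: print(c,t,spotter.pinpoint(c,t)[:3])
    except Exception as e: print(c,t,e)
E
```

```text
total 12
drwxr-xr-x  3 agent agent 4096 Dec  7 02:10 .
drwxr-xr-x 23 root  root  4096 Dec  7 02:10 ..
drwxr-xr-x  2 agent agent 4096 Dec  7 02:10 pics
{'clock': 0.0, 'qpos': array([ 5.77474598e+01,  5.03830765e+00,  7.86262677e+01, -7.13570418e-04,
        9.64619038e+01, -5.90741851e+00]), 'joint_velocities': array([-0.07669731, -0.05994858, -0.0098056 , -0.12326894,  0.00717784,
       -0.02422345]), 'tau': array([-1.72022399e-03, -3.51865947e+01, -3.13270426e+01, -2.78232719e-04,
        1.08256313e-02, -2.71461539e-05]), 'tool_pos': array([0.24381728, 0.49244314, 0.23013328]), 'tool_rot': array([[-8.96136483e-01,  4.43777017e-01, -1.16755797e-03],
       [ 4.43778501e-01,  8.96134550e-01, -1.87347494e-03],
       [ 2.14883917e-04, -2.19702637e-03, -9.99997563e-01]]), 'contact_force': array([-0.11502292, -1.37176157, -0.4613206 ]), 'wrist_torque': array([-0.02028342, -0.00403157,  0.02626447]), 'grip_width': 0.08540016299983384}
-0.0187
scene {'fovy': 53.96157978226903, 'cx': 322.5212857608781, 'cy': 238.89809057610876, 'rvec': array([ 1.78253864,  1.77716838, -0.6818533 ]), 'tvec
[... 680 characters left out ...]
 0.72}]
top pin_right [{'pixel': [370.0, 227.6], 'score': 0.67}, {'pixel': [487.1, 290.4], 'score': 0.63}, {'pixel': [345.7, 229.1], 'score': 0.27}]
top keeper_post [{'pixel': [329.2, 214.2], 'score': 0.66}]
top keeper_pivot [{'pixel': [347.6, 209.9], 'score': 0.73}]
scene jig []
scene plate [{'pixel': [338.2, 194.0], 'score': 0.86}, {'pixel': [296.6, 240.6], 'score': 0.79}, {'pixel': [261.9, 199.0], 'score': 0.79}]
scene pin_left [{'pixel': [321.7, 248.7], 'score': 0.6}]
scene pin_right [{'pixel': [271.9, 253.2], 'score': 0.94}]
scene keeper_post [{'pixel': [316.2, 266.2], 'score': 0.63}]
scene keeper_pivot [{'pixel': [378.8, 245.9], 'score': 0.75}, {'pixel': [298.8, 273.1], 'score': 0.56}]
```

View pics/top0.png

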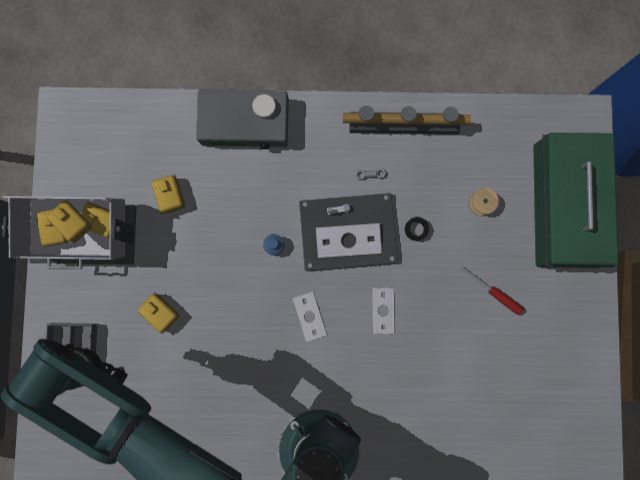

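View pics/scene0.png

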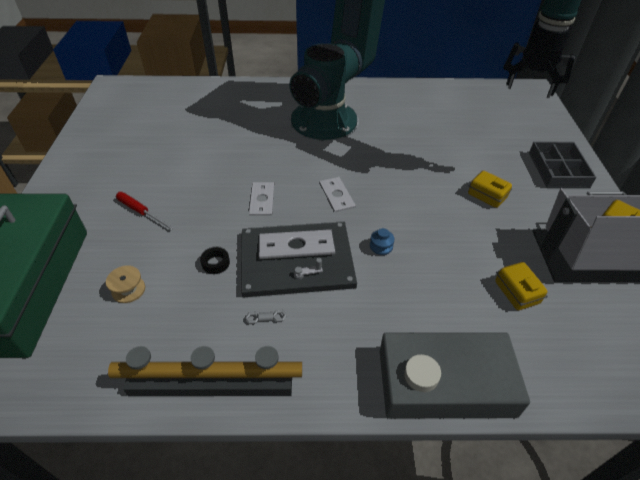

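View pics/wrist0.png

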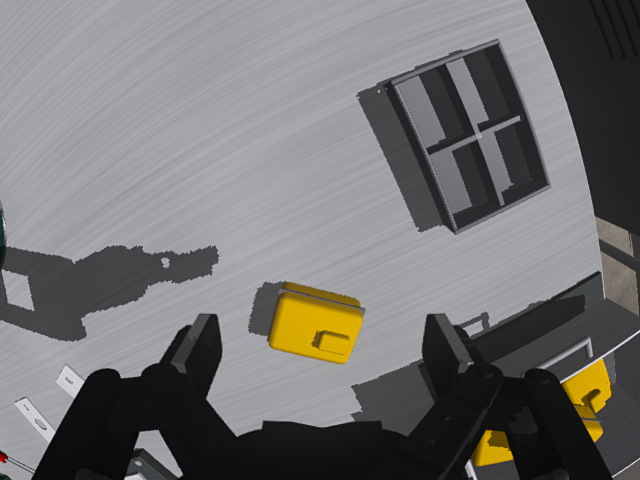

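```bash
python3 - <<'E'
import cv2
p=cv2.imread("pics/top0.png"); c=p[170:290,270:430]; cv2.imwrite("pics/topcrop0.png",cv2.resize(c,None,fx=5,fy=5,interpolation=cv2.INTER_CUBIC))
E
```

```text
(no output)
```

View pics/topcrop0.png

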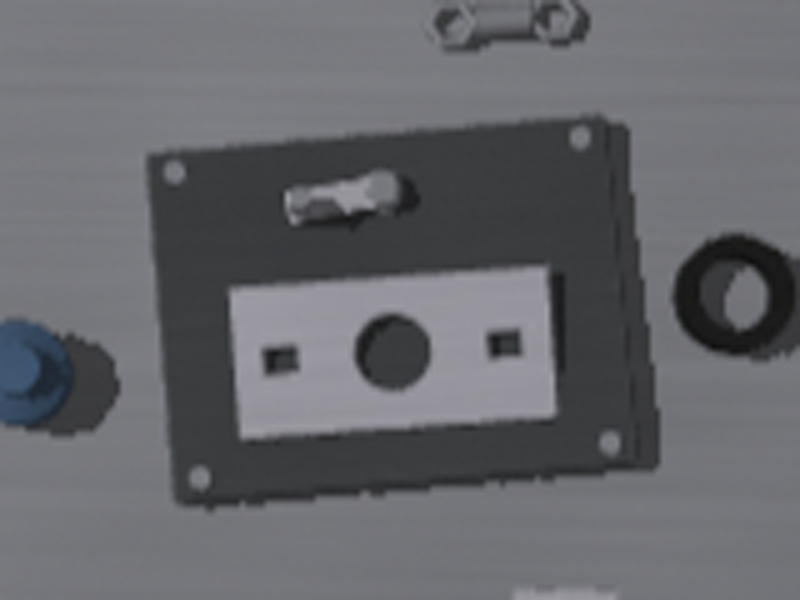

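The top view shows three plates. Those at about (310,316) and (383,310) lie on the worktop and are small. The one at about (348,240) leans on the dark jig block and is about 170 x 80 mm, so it is the one meant. The keeper post is at about (329,211) and the pivot at (347,208). Next I'll measure this and then look closer with the wrist camera.

```bash
cat > h.py <<'E'
from cell import arm, viewer, job, spotter
import cv2, numpy as np
def K(c):
    f=240/np.tan(np.radians(c["fovy"]/2)); return np.array([[f,0,c["cx"]],[0,f,c["cy"]],[0,0,1]])
def rays(name,px,c=None):
    c=c or viewer.get_calibration(name); k=K(c); px=np.array(px,float).reshape(-1,1,2)
    if name=="wrist": u=cv2.fisheye.undistortPoints(px,k,np.zeros(4))
    else: u=cv2.undistortPoints(px,k,None)
    R,_=cv2.Rodrigues(c["rvec"]); d=np.c_[u[:,0],np.ones(len(px))]@R; o=-R.T@c["tvec"]
    return o,d
def onz(name,px,z,c=None):
    o,d=rays(name,px,c); return o+d*((np.asarray(z)-o[2])/d[:,2])[:,None]
def proj(name,P,c=None):
    c=c or viewer.get_calibration(name); k=K(c); P=np.array(P,float).reshape(-1,1,3)
    if name=="wrist": return cv2.fisheye.projectPoints(P,c["rvec"].reshape(3,1),c["tvec"].reshape(3,1),k,np.zeros(4))[0][:,0]
    return cv2.projectPoints(P,c["rvec"],c["tvec"],k,None)[0][:,0]
E
python3 - <<'E'
from h import *
np.set_printoptions(precision=4,suppress=True)
j=np.array([(150,155),(603,118),(638,465),(177,503)])/5+[270,170]-0.4
J=onz("top",j,0.022); print(J,J.mean(0)); 
print([np.linalg.norm(J[i,:2]-J[i-1,:2]) for i in range(4)], [np.degrees(np.arctan2(*(J[i]-J[i-1])[[1,0]])) for i in range(4)])
p=np.array([(230,288),(548,266),(556,415),(240,438)])/5+[270,170]-0.4
P=onz("top",p,[.038,.038,.028,.028]); print(P,P.mean(0),[np.linalg.norm(P[i,:2]-P[i-1,:2]) for i in range(4)], [np.degrees(np.arctan2(*(P[i]-P[i-1])[[1,0]])) for i in range(4)])
k=np.array([(295,197),(380,185)])/5+[270,170]
print(onz("top",k,[.064,.042]))
E
```

```text
[[ 0.6581  0.0613  0.022 ]
 [ 0.6821 -0.1833  0.022 ]
 [ 0.4945 -0.2029  0.022 ]
 [ 0.4703  0.0432  0.022 ]] [ 0.5762 -0.0704  0.022 ]
[np.float64(0.1886317713687263), np.float64(0.245796371645667), np.float64(0.18866579372541784), np.float64(0.24730496416181952)] [np.float64(5.510357628038232), np.float64(-84.39092592897313), np.float64(-174.03147935951384), np.float64(95.60198703550628)]
[[ 0.5845  0.0166  0.038 ]
 [ 0.5989 -0.1527  0.038 ]
 [ 0.5201 -0.1584  0.028 ]
 [ 0.5052  0.0101  0.028 ]] [ 0.5522 -0.0711  0.033 ] [np.float64(0.07954265743522428), np.float64(0.16992492348711424), np.float64(0.07899482244821295), np.float64(0.16909214692317626)] [np.float64(4.7115696747382785), np.float64(-85.12792025791695), np.float64(-175.89424740277042), np.float64(95.05999876896882)]
[[ 0.629  -0.0183  0.064 ]
 [ 0.6395 -0.0636  0.042 ]]
```

```bash
python3 - <<'E'
from h import *
np.set_printoptions(precision=4,suppress=True)
s=arm.observe(); R=s["tool_rot"]; c=viewer.get_calibration("wrist"); Rc,_=cv2.Rodrigues(c["rvec"]); o=-Rc.T@c["tvec"]
print("cam in tool",R.T@(o-s["tool_pos"]), "axes cols",R.T@Rc.T)
E
```

```text
cam in tool [ 0.0823  0.0004 -0.1426] axes cols [[ 0.0005 -0.9474 -0.3199]
 [ 1.      0.0004  0.0003]
 [-0.0002 -0.3199  0.9474]]
```

Emit:
{"name": "send_rows", "arguments": {
  "deltas": "0 0 0.1845 0 0 0 100;0 0 0.1845 0 0 0 100;0 0 0.1845 0 0 0 100;0 0 0.1845 0 0 0 100;0 0 0.1845 0 0 0 100;0 0 0.1845 0 0 0 100;0 0 0.1845 0 0 0 100;0 0 0.1845 0 0 0 100;0 0 0.1845 0 0 0 100;0 0 0.1845 0 0 0 100;0 0 0.1845 0 0 0 100;0 0 0.1845 0 0 0 100;0 0 0.1845 0 0 0 100;0 0 0.1845 0 0 0 100"
}}

```text
clock: 2.5
tool_pos: [0.2441, 0.4929, 0.2314]
tool_rot: [[0.996, 0.093, 0.0], [0.093, -0.996, 0.0], [0.0, -0.0, -1.0]]
contact_force: [0.5, 0.9, 0.1]
grip_width: 0.0856
```

Emit:
{"name": "send_rows", "arguments": {
  "deltas": "0 0 0 16 45 2.3 100;0 0 0 16 45 2.3 100;0 0 0 16 45 2.3 100;0 0 0 16 45 2.3 100;0 0 0 16 45 2.3 100;0 0 0 16 45 2.3 100;0 0 0 16 45 2.3 100;0 0 0 16 45 2.3 100;0 0 0 16 45 2.3 100;0 0 0 16 45 2.3 100;0 0 0 16 45 2.3 100;0 0 0 16 45 2.3 100;0 0 0 16 45 2.3 100;0 0 0 0 0 0 100;0 0 0 0 0 0 100"
}}

```text
clock: 4.38
tool_pos: [0.5085, -0.0684, 0.2013]
tool_rot: [[0.995, 0.098, -0.0], [0.098, -0.995, 0.001], [-0.0, -0.001, -1.0]]
contact_force: [-0.5, -0.2, -0.3]
grip_width: 0.0854
```

```bash
python3 - <<'E'
from h import *
np.set_printoptions(precision=4,suppress=True)
s=arm.observe(); print(s["tool_pos"],s["qpos"],s["contact_force"],np.degrees(np.arctan2(s["tool_rot"][1,0],s["tool_rot"][0,0])))
p,d=viewer.grab_frame("wrist"); c=viewer.get_calibration("wrist"); cv2.imwrite("pics/w1.png",p[:,:,::-1]); np.savez("w1.npz",p=p,d=d,**c)
for t in ("plate","jig","pin_left","pin_right","keeper_post","keeper_pivot"): print(t,spotter.pinpoint("wrist",t)[:2])
E
```

```text
[ 0.5085 -0.0684  0.2013] [-14.0217   0.759   86.3605   0.0362  92.9187  70.3381] [-0.5251 -0.1691 -0.2715] 5.642003382202482
plate [{'pixel': [218.8, 340.7], 'score': 0.76}, {'pixel': [396.5, 345.3], 'score': 0.66}]
jig [{'pixel': [327.7, 141.7], 'score': 0.6}]
pin_left []
pin_right []
keeper_post [{'pixel': [273.6, 71.1], 'score': 0.67}]
keeper_pivot [{'pixel': [328.3, 68.2], 'score': 0.89}]
```

View pics/w1.png

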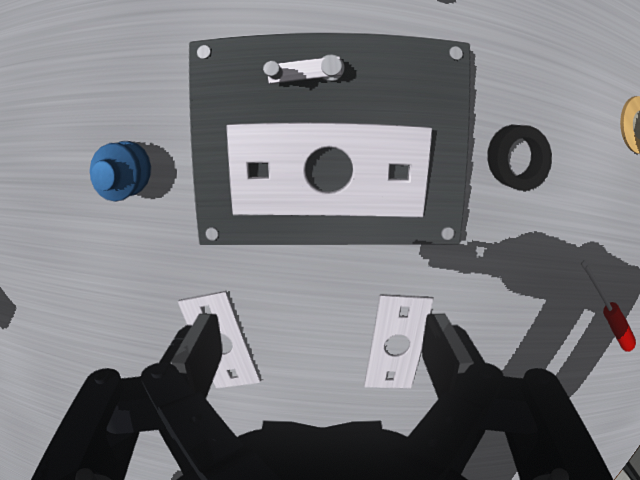

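```bash
python3 - <<'E'
import cv2
p=cv2.imread("pics/w1.png"); c=p[20:270,170:490]; cv2.imwrite("pics/w1c.png",cv2.resize(c,None,fx=2.4,fy=2.4,interpolation=cv2.INTER_CUBIC))
E
```

```text
(no output)
```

View pics/w1c.png

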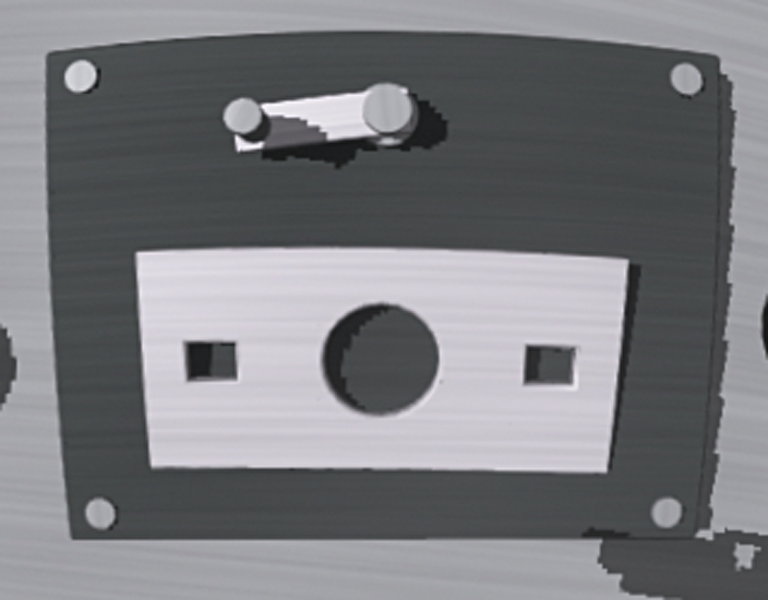

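```bash
cat >> h.py <<'E'
def frame(c0,yaw):
    # world->jig 2D
    R=np.array([[np.cos(yaw),-np.sin(yaw)],[np.sin(yaw),np.cos(yaw)]]); return c0,R
def tojig(P,c0,yaw):
    R=frame(c0,yaw)[1]; return (np.asarray(P)[...,:2]-c0)@R
E
python3 - <<'E'
from h import *
np.set_printoptions(precision=4,suppress=True)
z=np.load("w1.npz"); c={k:z[k] for k in ("fovy","cx","cy","rvec","tvec")}; c={k:(float(v) if v.ndim==0 else v) for k,v in c.items()}
f=lambda a:np.array(a,float)/2.4+[170,20]-0.3
J=onz("wrist",f([(47,54),(719,58),(697,537),(72,537)]),.022,c)
c0=J.mean(0)[:2]
ang=[np.arctan2(*(J[i]-J[j])[[1,0]]) for i,j in((0,3),(1,2))]+[np.arctan2(*(J[i]-J[j])[[1,0]])-np.pi/2 for i,j in((0,1),(3,2))]
print(c0,np.degrees(ang),[np.linalg.norm(J[i]-J[i-1]) for i in range(4)])
yaw=np.mean(ang)
t=0.125; zt=.022+.006+80*1e-3*t
P=onz("wrist",f([(136,252),(628,260),(607,471),(150,466)]),[zt,zt,.028,.028],c); print("plate corners",tojig(P,c0,yaw),tojig(P,c0,yaw).mean(0))
h=onz("wrist",f([(211,361),(550,365),(381,359)]),.022+.006+.04*t,c); print("holes",tojig(h,c0,yaw))
k=onz("wrist",f([(244,117),(388,108)]),[.064,.042],c); print("keeper",tojig(k,c0,yaw), k)
d=tojig(k[0],c0,yaw)-[.062,0]; print("theta",np.arctan2(-d[0],d[1]),np.linalg.norm(d))
# depth check
dd=z["d"]; 
for q in f([(160,262),(600,262),(590,462),(170,458),(380,520),(600,160),(244,117)]): print(q,dd[int(round(q[1])),int(round(q[0]))])
o,dr=rays("wrist",f([(160,262),(600,262),(590,462),(170,458),(380,520),(600,160),(244,117)]),c)
Rc,_=cv2.Rodrigues(c["rvec"])
for q,r in zip(f([(160,262),(600,262),(590,462),(170,458),(380,520),(600,160),(244,117)]),dr): 
  X=o+r*dd[int(round(q[1])),int(round(q[0]))]; print(tojig(X,c0,yaw),X[2])
E
```

```text
[ 0.5775 -0.0686] [6.0331 6.1282 5.8133 5.7426] [np.float64(0.1870069969027039), np.float64(0.24794694990173022), np.float64(0.18731467691529446), np.float64(0.2482593886904264)]
plate corners [[ 0.0155  0.0866]
 [ 0.0129 -0.0835]
 [-0.0658 -0.0825]
 [-0.0635  0.088 ]] [-0.0252  0.0022]
holes [[-0.0243  0.0622]
 [-0.0259 -0.0576]
 [-0.0244  0.0023]]
keeper [[0.0568 0.0448]
 [0.0623 0.    ]] [[ 0.6293 -0.0181  0.064 ]
 [ 0.6394 -0.0622  0.042 ]]
theta 0.11573241603668866 0.04514179945846353
[236.3667 128.8667] 0.29097927
[419.7    128.8667] 0.2913549
[415.5333 212.2   ] 0.32218993
[240.5333 210.5333] 0.32244253
[328.0333 236.3667] 0.33780238
[419.7     86.3667] 0.29315716
[271.3667  68.45  ] 0.25194812
[0.0116 0.0782] 0.03788163136677497
[ 0.0116 -0.0735] 0.03720910710949116
[-0.0621 -0.0752] 0.029508809459010743
[-0.0603  0.0799] 0.02893231777809585
[-0.087   0.0025] 0.021564017806879276
[ 0.0492 -0.0768] 0.02262721490122016
[0.0568 0.0449] 0.06375684785555902
```

```bash
python3 - <<'E'
from h import *
np.set_printoptions(precision=4,suppress=True)
z=np.load("w1.npz"); dd=z["d"]; c={k:(float(z[k]) if z[k].ndim==0 else z[k]) for k in ("fovy","cx","cy","rvec","tvec")}
px=np.array([(x,y) for y in range(300,400,2) for x in list(range(150,232,2))+list(range(415,490,2))])
o,dr=rays("wrist",px,c); D=dd[px[:,1],px[:,0]]; X=o+dr*D[:,None]
s=arm.observe(); T=(X-s["tool_pos"])@s["tool_rot"]; m=(D>0)&(D<.22)
T=T[m]; px=px[m]
i=np.argsort(-T[:,2])[:12]; print(np.c_[px[i],T[i]*1000])
for sgn in (-1,1):
  t=T[np.sign(T[:,1])==sgn]; tt=t[t[:,2]>-.03]; print(sgn,tt.min(0)*1000,tt.max(0)*1000)
# project hypothesised tip corners
for zz in (-.013,0): print(proj("wrist",s["tool_pos"]+np.array([[.011,-.0425,zz],[.011,-.057,zz],[.011,.0425,zz],[-.011,.0425,zz]])@s["tool_rot"].T,c))
E
```

```text
[[421.     348.      -9.0235  42.6899 -11.6736]
 [218.     320.       5.6694 -43.1942 -12.5822]
 [425.     326.       2.9135  42.6297 -12.8045]
 [220.     338.      -3.0354 -43.3616 -12.9128]
 [421.     350.      -9.0443  42.342  -13.1629]
 [423.     338.      -2.8253  42.4077 -13.1694]
 [220.     336.      -1.8409 -43.1386 -13.1788]
 [216.     314.       8.885  -43.4801 -13.244 ]
 [218.     328.       2.261  -43.4245 -13.4039]
 [220.     340.      -3.6176 -43.275  -13.5804]
 [423.     336.      -1.5225  42.1301 -13.6057]
 [220.     342.      -4.5829 -43.3803 -13.6769]]
-1 [-11.4028 -56.743  -29.9736] [ 12.0279 -42.4451 -12.5822]
1 [-10.7416  41.7407 -29.9228] [ 11.9715  56.1363 -11.6736]
[[217.8162 309.2648]
 [184.8628 307.9732]
 [427.1885 309.2655]
 [420.6838 353.4373]]
[[225.1926 295.1537]
 [194.2421 294.2723]
 [419.7381 295.1634]
 [414.3509 337.4555]]
```

Emit:
{"name": "send_rows", "arguments": {
  "deltas": "0 0 -0.005 -2.7 0.7 22.5 100;0 0 0 -2.7 0.7 22.5 100;0 0 0 -2.7 0.7 22.5 100;0 0 0 -2.7 0.7 22.5 100;0 0 0 -2.7 0.7 22.5 100;0 0 0 -2.7 0.7 22.5 100;0 0 0 -2.7 0.7 22.5 100;0 0 0 -2.7 0.7 22.5 100;0 0 0 0 0 0 100;0 0 0 0 0 0 100"
}}

```text
clock: 5.98
tool_pos: [0.4886, -0.0765, 0.0224]
tool_rot: [[0.995, 0.104, 0.002], [0.104, -0.995, -0.0], [0.002, 0.0, -1.0]]
contact_force: [0.4, -0.6, 0.6]
grip_width: 0.0855
```

```bash
python3 - <<'E'
from h import *
np.set_printoptions(precision=4,suppress=True)
s=arm.observe(); print(s["tool_pos"],s["contact_force"],tojig(s["tool_pos"],[.5775,-.0686],np.radians(5.93)))
p,d=viewer.grab_frame("wrist"); cv2.imwrite("pics/w2.png",p[:,:,::-1])
E
```

```text
[ 0.4886 -0.0765  0.0224] [ 0.381  -0.647   0.5938] [-0.0892  0.0013]
```

View pics/w2.png

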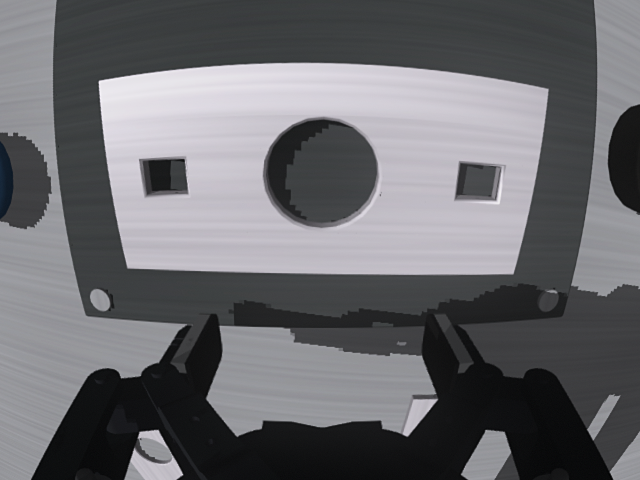

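The fingertips, at about (205,325) and (440,325), are behind the plate's -x edge at row 270 and span its middle. I'll lower them to just above the block.

Emit:
{"name": "send_rows", "arguments": {
  "deltas": "0 0 0 0 0 4 100;0 0 0 0 0 4 100;0 0 0 0 0 3 100;0 0 0 0 0 0 100;0 0 0 0 0 0 100"
}}

```text
clock: 6.65
tool_pos: [0.4879, -0.0765, 0.0104]
tool_rot: [[0.995, 0.104, -0.0], [0.104, -0.995, 0.0], [-0.0, -0.0, -1.0]]
contact_force: [-0.0, 0.6, 0.2]
grip_width: 0.0853
```

Emit:
{"name": "send_rows", "arguments": {
  "deltas": "0 0 0 3 0 0 100;0 0 0 3 0 0 100;0 0 0 3 0 0 100;0 0 0 2 0 0 100;0 0 0 2 0 0 100;0 0 0 2 0 0 100;0 0 0 2 0 0 100;0 0 0 2 0 0 100;0 0 0 2 0 0 100;0 0 0 2 0 0 100;0 0 0 2 0 0 100;0 0 0 2 0 0 100;0 0 0 0 0 0 100"
}}

```text
clock: 8.28
tool_pos: [0.5151, -0.0737, 0.0104]
tool_rot: [[0.995, 0.104, 0.001], [0.104, -0.995, 0.0], [0.001, -0.0, -1.0]]
contact_force: [-0.8, 0.1, -0.4]
grip_width: 0.0854
```

```bash
python3 - <<'E'
from h import *
np.set_printoptions(precision=4,suppress=True)
s=arm.observe(); print(s["tool_pos"],s["contact_force"],tojig(s["tool_pos"],[.5775,-.0686],np.radians(5.93)))
p,d=viewer.grab_frame("wrist"); cv2.imwrite("pics/w3.png",p[:,:,::-1])
E
```

```text
[ 0.5151 -0.0737  0.0104] [-0.7718  0.0716 -0.4462] [-0.0626  0.0014]
```

View pics/w3.png

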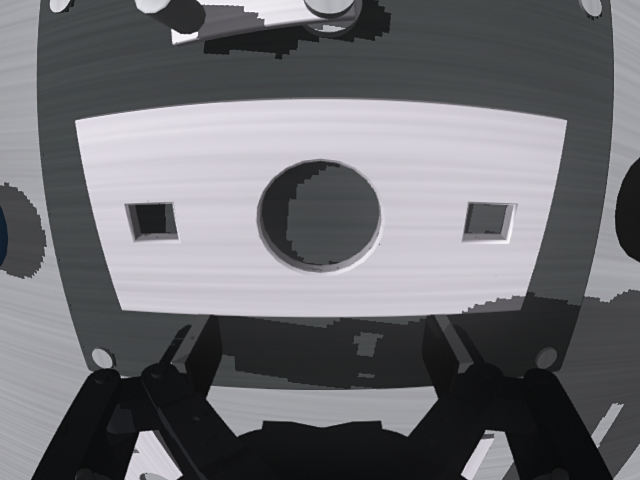

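Emit:
{"name": "send_rows", "arguments": {
  "deltas": "0 0 0 1.5 0 0 100;0 0 0 1.5 0 0 100;0 0 0 1.5 0 0 100;0 0 0 1.5 0 0 100;0 0 0 1 0 0 100;0 0 0 1 0 0 100;0 0 0 0 0 0 100"
}}

```text
clock: 9.2
tool_pos: [0.5233, -0.0729, 0.0107]
tool_rot: [[0.995, 0.104, 0.001], [0.104, -0.995, -0.0], [0.001, 0.0, -1.0]]
contact_force: [0.2, -0.7, -0.7]
grip_width: 0.0851
```

```bash
python3 - <<'E'
from h import *
np.set_printoptions(precision=4,suppress=True)
s=arm.observe(); print(s["tool_pos"],s["contact_force"],tojig(s["tool_pos"],[.5775,-.0686],np.radians(5.93)))
p,d=viewer.grab_frame("wrist"); cv2.imwrite("pics/w4.png",p[:,:,::-1])
E
```

```text
[ 0.5233 -0.0729  0.0107] [ 0.2146 -0.7307 -0.7269] [-0.0544  0.0013]
```

View pics/w4.png

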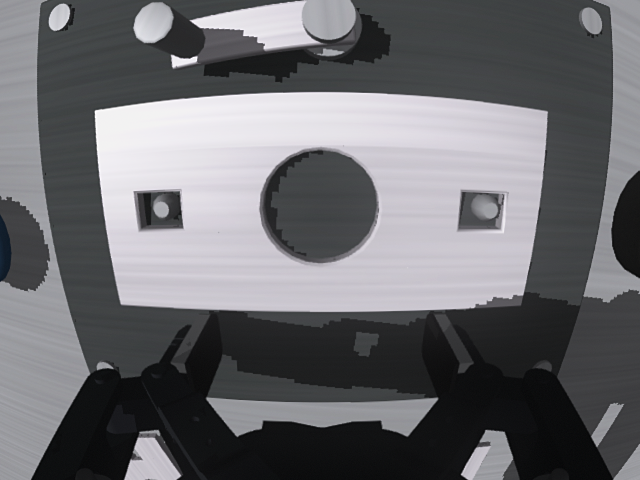

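Both pins now show inside the holes, at (161,208) and (485,207), and the plate looks dropped. I'll back off and check that it is flat.

Emit:
{"name": "send_rows", "arguments": {
  "deltas": "0 0 0 -10 0 0 100;0 0 0 -10 0 -10 100;0 0 0 -5 0 -40 100;0 0 0 0 0 -40 100;0 0 0 0 0 -40 100;0 0 0 0 0 0 100;0 0 0 0 0 0 100"
}}

```text
clock: 10.12
tool_pos: [0.4971, -0.0754, 0.1403]
tool_rot: [[0.995, 0.103, -0.0], [0.103, -0.995, 0.0], [-0.0, -0.0, -1.0]]
contact_force: [-0.6, 0.4, -0.6]
grip_width: 0.0856
```

```bash
cat > chk.py <<'E'
from h import *
import sys
np.set_printoptions(precision=4,suppress=True)
n=sys.argv[1]; s=arm.observe(); c=viewer.get_calibration("wrist"); p,d=viewer.grab_frame("wrist"); cv2.imwrite(f"pics/{n}.png",p[:,:,::-1]); np.savez(n+".npz",p=p,d=d,**c)
c0,yaw=np.array([.5775,-.0686]),np.radians(5.93)
print(s["clock"],s["tool_pos"],s["contact_force"],tojig(s["tool_pos"],c0,yaw))
px=np.stack(np.meshgrid(np.arange(0,640,2),np.arange(0,480,2)),-1).reshape(-1,2)
o,dr=rays("wrist",px,c); D=d[px[:,1],px[:,0]]; X=o+dr*D[:,None]; q=tojig(X,c0,yaw)
g=p[px[:,1],px[:,0]].astype(int); ok=D>.12
def fit(m):
    A=np.c_[q[m],np.ones(m.sum())]; 
    for _ in range(4):
        k,*_=np.linalg.lstsq(A,X[m,2],rcond=None); r=X[m,2]-A@k; idx=np.where(m)[0]; m=np.zeros_like(m); m[idx[abs(r)<2.5*r.std()+1e-5]]=True; A=np.c_[q[m],np.ones(m.sum())]
    return k,m
br=ok&(g.min(1)>120)&(abs(q[:,0])<.06)&(abs(q[:,1])<.1)&(abs(X[:,2]-.03)<.012)&~((abs(q[:,0]-0.062)<.02))
bl=ok&(g.max(1)<110)&(abs(q[:,0])<.09)&(abs(q[:,1])<.12)&(abs(X[:,2]-.022)<.004)&((abs(q[:,1])>.095)|(q[:,0]<-.055))
kp,mp=fit(br); kb,mb=fit(bl)
print("plate plane slope x,y, z0",kp,mp.sum()," block",kb,mb.sum()," rel tilt",np.hypot(*(kp-kb)[:2])," dz mm",(kp-kb)[2]*1e3)
# plate outline via mask
R=cv2.minAreaRect((q[br]*1000).astype(np.float32)); print("plate rect jig mm",R)
E
python3 chk.py w5
```

```text
10.125 [ 0.4971 -0.0754  0.1403] [-0.5742  0.3735 -0.5966] [-0.0807  0.0015]
plate plane slope x,y, z0 [-0.0001 -0.0003  0.0279] 5860  block [ 0.0007 -0.0001  0.022 ] 6136  rel tilt 0.0008824969628040071  dz mm 5.953374619635785
plate rect jig mm ((-1.2382926940917969, 2.40020751953125), (174.6862030029297, 82.48882293701172), 89.9350814819336)
```

View pics/w5.png

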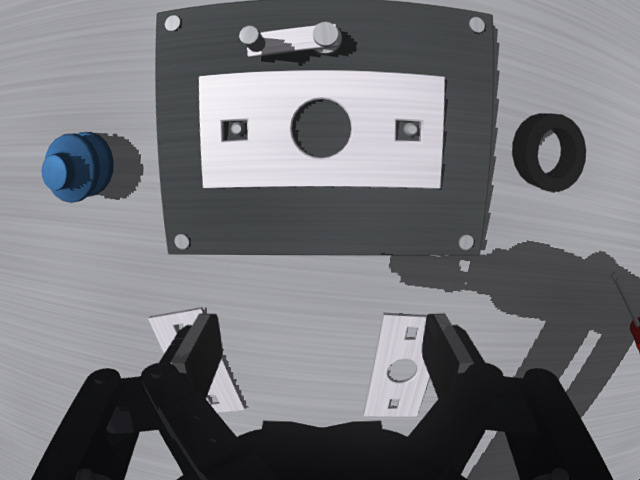

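The plate is flat: its relative tilt is 0.001 rad, its top is 5.95 mm above the block, and its centre is about (-1, +2) mm off the jig's. Now the keeper. I'll shut the gripper and move over the +x side of the post.

Emit:
{"name": "send_rows", "arguments": {
  "deltas": "0 0 0 0 0 0 0;0 0 0 40.5 -11.5 0 0;0 0 0 40.5 -11.5 0 0;0 0 0 40.5 -11.5 0 0;0 0 0 40.5 -11.5 0 0;0 0 -0.116 0 0 0 0;0 0 0 0 0 0 0;0 0 0 0 0 0 0;0 0 0 0 0 0 0"
}}

```text
clock: 11.3
tool_pos: [0.6537, -0.0132, 0.1405]
tool_rot: [[0.976, 0.217, -0.0], [0.217, -0.976, 0.0], [-0.0, -0.0, -1.0]]
contact_force: [-0.3, 0.1, 0.4]
grip_width: 0.0001
```

```bash
python3 chk.py w6 | head -1; python3 - <<'E'
from h import *
np.set_printoptions(precision=1,suppress=True)
z=np.load("w6.npz"); dd=z["d"]; c={k:(float(z[k]) if z[k].ndim==0 else z[k]) for k in ("fovy","cx","cy","rvec","tvec")}
px=np.array([(x,y) for y in range(200,460,2) for x in range(200,440,2)])
o,dr=rays("wrist",px,c); D=dd[px[:,1],px[:,0]]; X=o+dr*D[:,None]
s=arm.observe(); T=(X-s["tool_pos"])@s["tool_rot"]*1e3; m=(D>0)&(T[:,2]<5)&(T[:,2]>-30)
print(T[m].min(0),T[m].max(0),s["grip_width"])
E
```

```text
11.3 [ 0.6537 -0.0132  0.1405] [-0.2837  0.1418  0.4468] [0.0816 0.0472]
[  6.2 -13.8 -29.9] [12.  13.1 -4. ] 0.00020274972795601096
```

View pics/w6.png

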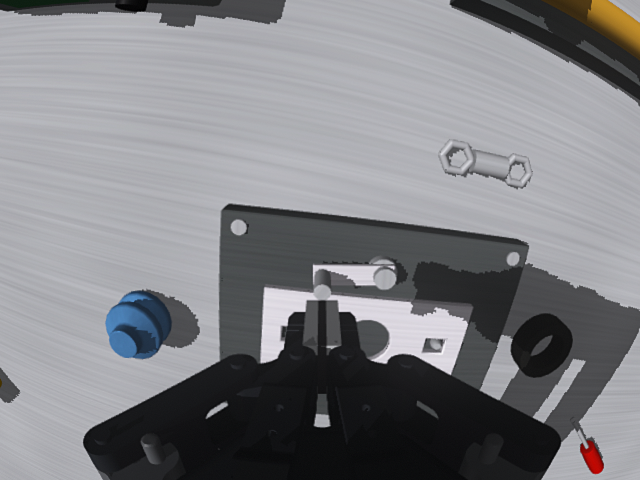

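The shut fingers, at about (323,310), sit on the +x side of the post at (320,280), which is clear below. I'll go down, touch the post and start the arc.

Emit:
{"name": "send_rows", "arguments": {
  "deltas": "0 0 0 0 0 24 0;0 0 0 0 0 24 0;0 0 0 0 0 24 0;0 0 0 0 0 18 0;0 0 0 0 0 4 0;0 0 0 0 0 0 0;0 0 0 0 0 0 0"
}}

```text
clock: 12.22
tool_pos: [0.6551, -0.013, 0.0479]
tool_rot: [[0.976, 0.218, 0.003], [0.218, -0.976, -0.0], [0.003, 0.001, -1.0]]
contact_force: [-0.6, 0.3, 0.4]
grip_width: -0.0
```

Emit:
{"name": "send_rows", "arguments": {
  "deltas": "0 0 0 -3.5 0 0 0;0 0 0 -3.5 0 0 0;0 0 -0.1 -4.5 -1.8 0 0;0 0 -0.1 -4.5 -1.8 0 0;0 0 -0.1 -4.5 -1.8 0 0;0 0 -0.1 -4.5 -1.8 0 0;0 0 -0.1 -4.5 -1.8 0 0;0 0 -0.1 -4.5 -1.8 0 0;0 0 0 0 0 0 0;0 0 0 0 0 0 0"
}}

```text
clock: 13.48
tool_pos: [0.6188, -0.017, 0.0465]
tool_rot: [[0.683, 0.73, 0.0], [0.73, -0.683, 0.0], [0.0, 0.0, -1.0]]
contact_force: [-0.2, 0.5, -0.1]
grip_width: 0.0001
```

```bash
cat > kp.py <<'E'
from h import *
np.set_printoptions(precision=4,suppress=True)
s=arm.observe(); c0,yaw=np.array([.5775,-.0686]),np.radians(5.93)
t=tojig(s["tool_pos"],c0,yaw); R=s["tool_rot"]; ty=np.arctan2(R[1,0],R[0,0])-yaw
a=np.array([[np.cos(ty),np.sin(ty)],[np.sin(ty),-np.cos(ty)]]) # rows: tool x,y in jig
print(s["clock"],"tcp jig",t,"tool yaw rel (=theta if aligned)",ty,"pivot in tool",a@(np.array([.062,0])-t)*1e3,"z",s["tool_pos"][2],s["contact_force"],s["qpos"])
E
python3 kp.py; python3 chk.py w7 | head -1
```

```text
13.475 tcp jig [0.0464 0.047 ] tool yaw rel (=theta if aligned) 0.7148857741273498 pivot in tool [-19.0307  45.7426] z 0.04654077845519969 [-0.1977  0.4887 -0.0645] [-6.8259 19.4366 82.84    0.0044 77.7147 36.2832]
13.475 [ 0.6188 -0.017   0.0465] [-0.1977  0.4887 -0.0645] [0.0464 0.047 ]
```

View pics/w7.png

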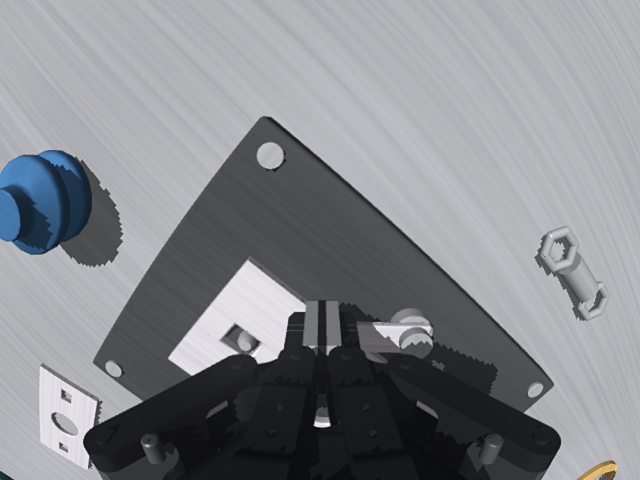

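Emit:
{"name": "send_rows", "arguments": {
  "deltas": "0 0 -0.1 -4.5 -1.8 0 0;0 0 -0.1 -4.5 -1.8 0 0;0 0 -0.1 -4.5 -1.8 0 0;0 0 -0.1 -4.5 -1.8 0 0;0 0 -0.1 -4.5 -1.8 0 0;0 0 -0.1 -4.5 -1.8 0 0;0 0 -0.1 -4.5 -1.8 0 0;0 0 -0.1 -4.5 -1.8 0 0;0 0 0 0 0 0 0;0 0 0 0 0 0 0"
}}

```text
clock: 14.78
tool_pos: [0.5923, -0.0438, 0.0463]
tool_rot: [[-0.047, 0.999, -0.0], [0.999, 0.047, 0.0], [0.0, -0.0, -1.0]]
contact_force: [-0.0, -0.1, 0.1]
grip_width: 0.0004
```

```bash
python3 kp.py; python3 chk.py w8 | head -1
```

```text
14.775 tcp jig [0.0172 0.0232] tool yaw rel (=theta if aligned) 1.5146501815587758 pivot in tool [-20.6431  45.9829] z 0.046349926400204196 [-0.0001 -0.0646  0.0957] [ -9.6957  16.4958  86.6795   0.0036  76.8272 -12.4096]
14.775 [ 0.5923 -0.0438  0.0463] [-0.0001 -0.0646  0.0957] [0.0172 0.0232]
```

View pics/w8.png

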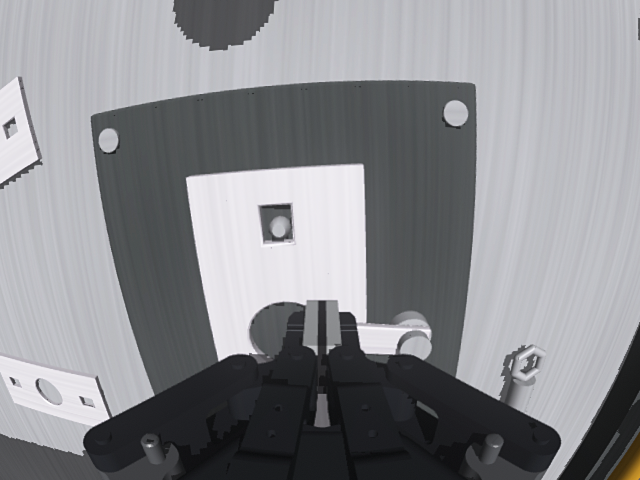

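Emit:
{"name": "send_rows", "arguments": {
  "deltas": "0 0 -0.055 -3 0 0 0;0 0 0 -2 0 0 0;0 0 0 -1 0 0 0;0 0 0 0 0 0 0;0 0 0 0 0 0 0"
}}

```text
clock: 15.45
tool_pos: [0.5927, -0.0498, 0.0464]
tool_rot: [[-0.104, 0.995, 0.0], [0.995, 0.104, -0.0], [-0.0, 0.0, -1.0]]
contact_force: [-1.6, 0.8, 0.2]
grip_width: 0.0005
```

Emit:
{"name": "send_rows", "arguments": {
  "deltas": "0 0 0 -1 0 0 0;0 0 0 0 0 0 0"
}}

```text
clock: 15.7
tool_pos: [0.5927, -0.0505, 0.0464]
tool_rot: [[-0.104, 0.995, -0.0], [0.995, 0.104, 0.001], [0.001, -0.0, -1.0]]
contact_force: [-0.7, 1.0, 0.4]
grip_width: 0.0001
```

```bash
python3 kp.py; python3 chk.py w9 | head -1
```

```text
15.7 tcp jig [0.017  0.0164] tool yaw rel (=theta if aligned) 1.5711986469459325 pivot in tool [-16.4099  44.9956] z 0.04638548661232614 [-0.6526  0.9804  0.3726] [-10.3537  16.6154  86.5226   0.0377  76.875  -16.3153]
15.7 [ 0.5927 -0.0505  0.0464] [-0.6526  0.9804  0.3726] [0.017  0.0164]
```

View pics/w9.png

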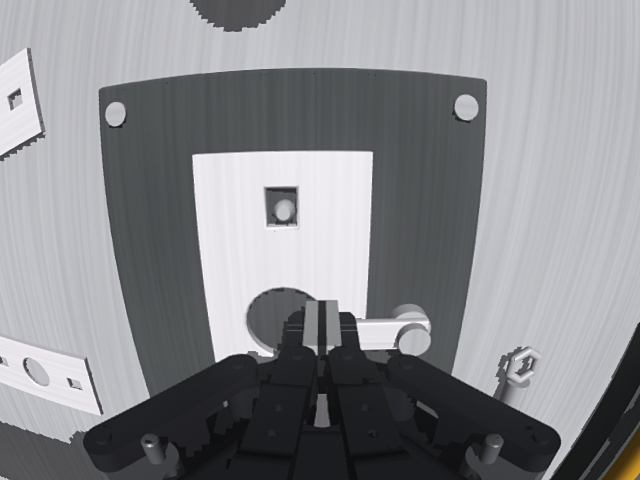

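Emit:
{"name": "send_rows", "arguments": {
  "deltas": "0 0 0 -1 0 0 0;0 0 0 0 0 0 0"
}}

```text
clock: 16.0
tool_pos: [0.5927, -0.0507, 0.0464]
tool_rot: [[-0.104, 0.995, -0.0], [0.995, 0.104, 0.002], [0.002, -0.0, -1.0]]
contact_force: [-1.5, 5.6, 0.2]
grip_width: 0.0002
```

Emit:
{"name": "send_rows", "arguments": {
  "deltas": "0 0 0 -0.7 0 0 0;0 0 0 0 0 0 0"
}}

```text
clock: 16.25
tool_pos: [0.5927, -0.0507, 0.0464]
tool_rot: [[-0.104, 0.995, -0.001], [0.995, 0.104, 0.003], [0.003, -0.0, -1.0]]
contact_force: [-0.8, 6.7, 0.5]
grip_width: 0.0001
```

The post is at its stop: the force rose to about 6.7 N and the tool no longer advances. I'll back away and lift clear to verify.

Emit:
{"name": "send_rows", "arguments": {
  "deltas": "0 0 0 8 0 0 0;0 0 0 4 0 0 0;0 0 0 0 0 -30 0;0 0 0 0 0 -40 0;0 0 0 20 0 -40 0;0 0 0 30 0 0 0;0 0 0 30 0 0 0;0 0 0 0 0 0 0;0 0 0 0 0 0 0"
}}

```text
clock: 17.38
tool_pos: [0.5835, 0.0383, 0.1564]
tool_rot: [[-0.104, 0.995, 0.0], [0.995, 0.104, -0.001], [-0.001, 0.0, -1.0]]
contact_force: [-0.3, 0.0, 0.7]
grip_width: 0.0
```

```bash
python3 chk.py w10; python3 - <<'E'
from h import *
p,d=viewer.grab_frame("top"); cv2.imwrite("pics/top2.png",p[:,:,::-1]); cv2.imwrite("pics/top2c.png",cv2.resize(p[170:290,270:430,::-1],None,fx=5,fy=5))
print(spotter.pinpoint("top","keeper_post"),spotter.pinpoint("wrist","keeper_post"))
E
```

```text
17.375 [0.5835 0.0383 0.1564] [-0.2501  0.0072  0.6716] [0.017  0.1057]
plate plane slope x,y, z0 [-0.0001 -0.0002  0.0279] 1496  block [ 0.0004 -0.0004  0.022 ] 2717  rel tilt 0.0005561843358291143  dz mm 5.957538094227128
plate rect jig mm ((-1.7021560668945312, 2.9356307983398438), (169.76510620117188, 81.60972595214844), 89.86080932617188)
[{'pixel': [348.3, 224.2], 'score': 0.71}] [{'pixel': [373.1, 352.5], 'score': 0.62}, {'pixel': [279.2, 108.2], 'score': 0.61}]
```

View pics/w10.png

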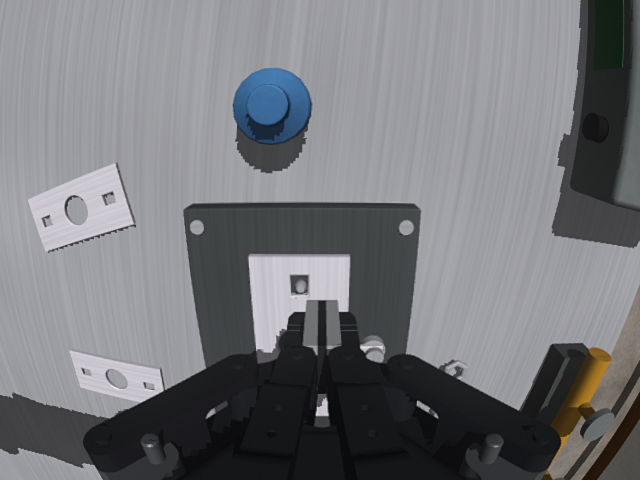

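View pics/top2.png

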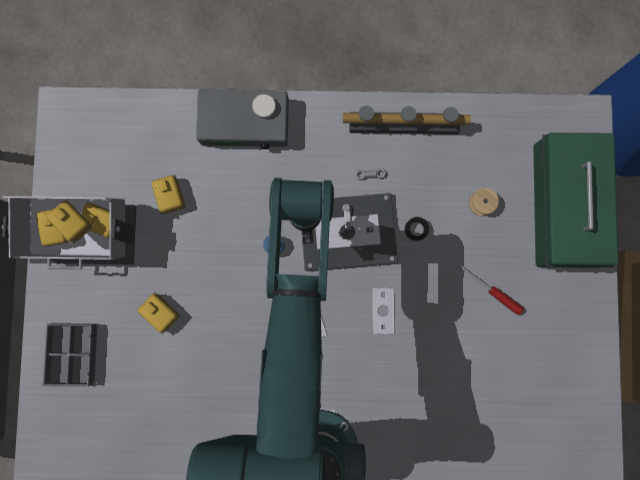

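```bash
python3 - <<'E'
from h import *
k=tojig(onz("top",[[348.3,224.2]],.051),np.array([.5775,-.0686]),np.radians(5.93))[0]; d=k-[.062,0]; print(k,np.linalg.norm(d),np.arctan2(-d[0],d[1]))
p,d=viewer.grab_frame("scene"); cv2.imwrite("pics/s2.png",cv2.resize(p[200:310,210:400,::-1],None,fx=4,fy=4))
k=spotter.pinpoint("scene","keeper_post");print(k)
for q in k:
  k=tojig(onz("scene",[q["pixel"]],.051),np.array([.5775,-.0686]),np.radians(5.93))[0]; d=k-[.062,0]; print(k,np.linalg.norm(d),np.arctan2(-d[0],d[1]))
E
```

```text
[ 0.0145165  -0.00284648] 0.047568742553108036 1.6306714538213651
[{'pixel': [296.2, 251.3], 'score': 0.49}]
[ 0.01652605 -0.00108395] 0.04548686810794812 1.5946285827587188
```

View pics/s2.png

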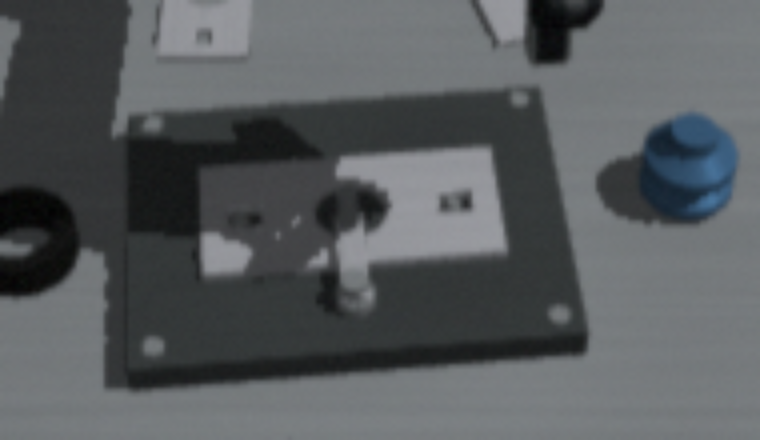

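View pics/top2c.png

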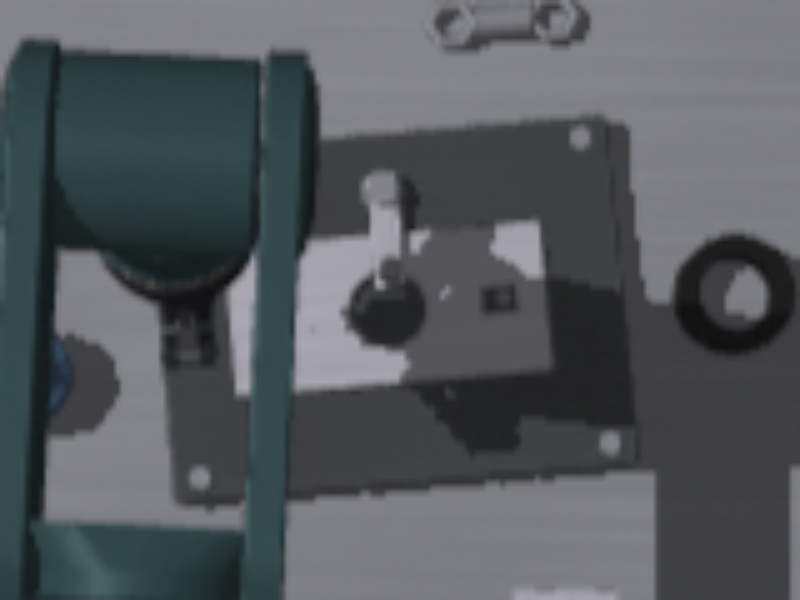

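Both views show the keeper lying across the plate's edge, at 1.59 to 1.63 rad as measured, which is at its stop within error. The plate is flat, the robot is clear and nothing else has moved. I'm handing in the job.

```bash
python3 - <<'E'
from cell import job
print(job.close_job())
E
```

```text
the job is handed in; nothing more can be done
None
```

The plate now lies flat over both pins, the keeper is at its stop across the plate's edge, and I have handed the job in at about 17.5 s of the 61 s allowed. I pushed the plate's -x edge with the two open fingertips until its holes dropped over the pins. Then I pushed the post round with shut fingers until it met the stop, where the force rose to about 7 N and the tool stopped advancing.

**Plate:** its tilt relative to the block was 0.0006 rad and its top was 5.96 mm above the block, against a 6 mm plate. Its centre was about 2 to 3 mm off the jig's, against the 8 mm limit, and one pin showed in each hole after it dropped. In the last wrist view the arm hid most of the plate, so I rely on the earlier unobstructed view for the outline.

**Keeper:** the two cameras gave 1.63 rad (top) and 1.59 rad (scene). Both are slightly above the 1.57 stop, which fits measurement error.

**Other items:** I compared these by eye in the top view rather than measuring them. Most looked unmoved, but the arm partly hid the insulator in that view; in the other final views it was still standing beside the jig. Before hand-in the arm stood clear of everything.

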